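Lock the front deck board into a pottery display riser

ROBOT

A 6-joint arm with a two-finger parallel gripper is mounted at the origin on the work surface. World frame = base frame: x ahead of the robot, y to its left, z up, the work surface at z = 0. Lengths are in m, angles in rad, forces in N, time in s.
With the tool pointing down it reaches from about 0.375 to 0.975 m from the base axis. Payload 3.8 kg.
Tool frame: the origin (TCP) lies on the front face of the gripper's body, between the roots of the fingers; the fingertips stand 64 mm ahead of it and the grasp point (between the pads) lies 45 mm ahead of it; z points along the fingers, y is the line along which they close (so a half turn about z gives the same grasp; the last joint's range is limited). The gripper opens to 88 mm and grips with 3 to 60 N. Pads are 18 mm wide; open, the fingers measure 123 mm over their backs; the gripper's body (75 mm by 187 mm) begins 45 mm behind the grasp point.
Start: joints at [1.189, 0.264, 1.604, -0, 1.274, -0.037], TCP at [0.228, 0.635, 0.303] pointing down, gripper open.
Joint ranges: [-2.63, 2.63], [-0.94, 2.18], [0.31, 2.57], [-1.31, 4.45], [0, 2.66], [-2.55, 2.55]. Speed limits (rad/s): [2.57, 2.57, 3.14, 3.14, 3.14, 3.14].

INTERFACE

Orientations are given as a rotation vector (axis times angle).
In Python, from cell import arm gives the robot as it stands.
- The arm moves only by the tool servo_tool, never from a script. Its argument "series" is a list of rows, each a list of 5 numbers: the opening, from 0 (shut) to 1 (fully open), then the shift along the tool's x, y, z in m, then the turn about the tool's z in units of 5 degrees (1.0 is 5 degrees). In form: [[claw, tx, ty, tz, twist], ...]. A call has 1 to 20 rows; each row shifts and turns the commanded pose from where the row before left it, along the tool's axes as they then stand; what a row does not reach is not made up. A row lasts 1/12 s, in which the tool goes at most 41.7 mm and 7.16 degrees, less where a joint would pass 70% of its speed; a pose out of reach is approached as far as the arm can. A call is refused whole if a number of a shift passes 0.0417 or a number of a turn 1, either way. A call with a gripper value outside its range is refused whole. The fingers move at their own pace and stop on an object; "force" is the grip in N (left out, the last holds). Time passes only in rows, so rows that do not move let the fingers close. It gives the time, the measured TCP pose, the force, the opening and the grip force at its end, in the units of the state.
- arm.state(): the state, without advancing time (a new reading comes with each control period).
- arm.snapshot(name): name is "side" or "top"; returns a dict with "image" (384x512x3 uint8, red, green, blue), "depth" (384x512 float32, m along the optical axis (not along the pixel's ray), 0 where there is no reading), "mtx" (3x3 intrinsics, pixels), "origin" and "rotation" of the camera in the world. Camera axes: x right, y up, looking along -z (the intrinsics and any distortion apply to the point x, -y, -z); pixel columns grow to the right and rows downward; lengths in m; the calibration is good to about 2 mm. A picture is of the moment at which its call begins.
- arm.close_job(): hands the job in; it is judged then, once.
The state is a dict: "t": time; "qpos": joint angles; "qd": joint speeds; "effort": joint torques, N m; "position": TCP position; "tcp_rot": TCP orientation; "force": force on the tool from outside, world axes, zero at the start; "torque": the same for the moment, N m; "finger_gap": finger opening in m; "grip_force": force on a finger pad.
Only numpy, scipy, OpenCV 4.12 (cv2) and the standard library are available. Lean on these libraries where they do the work, as an engineer would, in place of code of your own. Each camera call takes 0.05 s, during which the arm holds its last target. There are 200 camera calls.

TASK

Finish the low display riser on the pottery stall: take the loose pale board by its blue strip, angle its tongue down into the groove of the dark rear board, then lower it flat so that the joint locks and the board lies fully home on the riser with its ends flush. Work gently by feel, because the rear board is not always screwed down in the same place, never force the joint, and leave the mug, bowl and jar alone.

Things in the scene. Friction and masses are not known exactly. Their poses are not given: they have to be found in the camera images.
- riser: Fixed low brown wooden riser, 188 mm deep (x -58 to 130), 200 long (y), top at 60 mm. Origin on the table, mid-length. +x points level to the dark grooved rear board (200 long, 22 thick) lying on it. That is screwed through slots: its features sit d = 4 to 34 mm further along +x than the points seat, ridge and groove; no listed pose shows d. Pushes under 40 N do not move it.
- seat (a point): Riser point (-19, 0, 60) mm in the riser's frame, axes as the riser. The locked board's origin belongs d further along +x, on the riser's top (the lock has 2.5 mm of play in x); its 200 mm length (y) then ends flush with riser and rear board.
- ridge (a point): Riser point (5, 0, 60) mm in the riser's frame; the foot of the rear board's front face lies d further along +x. Counted from the real foot: lower lip x 0 to 38, its top at z 5; on its front end a ridge x 0 to 6.5, top at z 12, so the upright front face spans z 0 to 12. All runs the full 200 mm in y.
- groove (a point): Riser point (43, 0, 65) mm in the riser's frame; the groove's inner lower corner (lower lip's top meets the back wall) lies d further along +x. Above the real corner: an upper lip from z 9.5 to 17, reaching 9 mm towards -x from the back wall. Behind the wall the rear board is solid.
- board: Loose pale wooden board, 0.2 to 0.34 kg, flat on the table. Origin: middle of its underside, under the blue strip; x points to the tongue, z up. Length 200 mm (y). Along x (mm): z 0 to 22 solid from -48 to 20; notch in the underside from 20 to 32, 14.5 deep, for the ridge; heel from 32 to 45, z 5 to 22; tongue from 45 to 61, z 5 to 10.
- strip (a point): Middle of the top of the board's blue grip strip, at (0, 0, 52) mm in the board's frame. The strip is 16 mm wide (board x -8 to 8), 120 mm long (y) and stands 30 mm above the board's top (z 22 to 52).
- tongue (a point): Lower edge of the tongue's tip, mid-length, at (61, 0, 5) mm in the board's frame. It enters the groove only tilted tongue-down by 15 to 25 degrees (20 best): heel over the ridge, tongue under the upper lip. Turned flat about the tip, the ridge enters the notch and locks, if the tip is 0 to 2.5 mm short of the back wall. Over 40 N between board and riser or rear board breaks the joint.
- mug: Blue ceramic mug, 80 mm wide, 85 mm tall, standing on the table beyond the work; origin under its centre. Leave alone.
- bowl: Terracotta bowl, 100 mm wide, 50 mm tall, beyond the work; origin under its centre. Leave alone.
- jar: White jar with a lid, 72 mm wide, 90 mm tall, beyond the work; origin under its centre. Leave alone.
There are look-alikes about, which are no part of the job. Of the things that look like the board, take the one that is farthest to the robot's right at the start.

How it is judged:
On the way:
1. the tongue is brought down to the groove with the board tilted (angle between board's own z axis and vertical between 0.12 and 0.6 rad and x of tongue in the frame of seat above 0.056 m and z of tongue in the frame of seat between 0.002 and 0.0125 m and y of tongue in the frame of seat between -0.03 and 0.03 m), for 0.1 s.
At the end, for the whole second after the job is handed in: The board is released and at rest, right side up, flat within 0.03 rad and parallel to the riser within 0.04 rad, its underside within 2 mm of the riser's top, its tongue in the groove (board 0.5 to 37.5 mm beyond seat along riser x), its ends flush within 7 mm (angle between board's own z axis and vertical below 0.03 rad and angle between the x axis of board and the x axis of riser, either way round below 0.04 rad and z of board in the frame of seat between -0.002 and 0.002 m and x of board in the frame of seat between 0.0005 and 0.0375 m and y of board in the frame of seat between -0.007 and 0.007 m and linear speed of board below 0.01 m/s and angular speed of board below 0.1 rad/s); the robot touches nothing.
It fails at once if the joint is forced: the board and the riser press on each other with more than 40 N (contact force between board and riser above 40 N).
It fails at once if the mug is moved by more than 15 mm (distance of mug from where it was at the start of the episode above 0.015 m).
It fails at once if the bowl is moved by more than 15 mm (distance of bowl from where it was at the start of the episode above 0.015 m).
It fails at once if the jar is moved by more than 15 mm (distance of jar from where it was at the start of the episode above 0.015 m).
It also fails if it takes over 59 s, if anything falls off the work surface, if the arm or the gripper's body presses on something with over 40 N, if the wrist force passes 120 N, or if a joint passes its speed limit or range.

## Working session

There is one attempt and no reset: what is moved stays moved. The work goes in short steps, Python scripts to look and compute and a tool call to move; the robot and the scene stay as the last step left them, time stands still between calls to the robot, and variables do not carry over. Pictures are saved under pics/ and viewed, at most 10 in all, crops included, and the job is handed in when it is done.

Besides the shell and the picture viewer there is one more tool, called after "Request:" as name([rows], argument=value, ...), one row to a line, values as JSON. servo_tool: Moves the arm, as the interface text tells. Its arguments: {"type":"object","properties":{"series":{"type":"array","items":{"type":"array","items":{"type":"number"}}},"force":{"type":"number"}},"required":["series"]}

```bash
ls; mkdir -p pics
cat > h.py <<'E'
import numpy as np, cv2
from cell import arm
def pts(s):
    h,w=s["depth"].shape; u,v=np.meshgrid(np.arange(w),np.arange(h))
    K=np.array(s["mtx"]); d=s["depth"]
    c=np.stack([(u-K[0,2])/K[0,0]*d,-(v-K[1,2])/K[1,1]*d,-d],-1)
    return c@np.array(s["rotation"]).T+np.array(s["origin"])
E
python3 - <<'E'
from h import *
for n in ("top","side"):
    s=arm.snapshot(n); print(n,s.keys(),s["mtx"],s["origin"],s["rotation"],(s["depth"]>0).mean())
    cv2.imwrite(f"pics/{n}0.png",cv2.resize(s["image"][:,:,::-1],(800,600)))
    np.savez(f"{n}0.npz",**s)
print(arm.state())
E
```

```text
pics
top dict_keys(['image', 'depth', 'mtx', 'origin', 'rotation']) [[435.87505151   0.         243.28066906]
 [  0.         435.87505151 201.47392755]
 [  0.           0.           1.        ]] [0.46659318 0.11425587 1.3559286 ] [ 0.05071663 -0.07997184 -1.57899987] 0.9961140950520834
side dict_keys(['image', 'depth', 'mtx', 'origin', 'rotation']) [[490.48542195   0.         257.69787812]
 [  0.         490.48542195 190.73873033]
 [  0.           0.           1.        ]] [ 0.30715468 -0.80049134  0.86806814] [ 0.83715791 -0.11713792 -0.24138666] 0.9961293538411459
{'t': 0.1, 'qpos': array([ 1.18908063e+00,  2.64701268e-01,  1.60523043e+00, -2.36859102e-05,
        1.27370729e+00, -3.69125424e-02]), 'qd': array([-0.00132286, -0.00252494, -0.00272887, -0.0003209 , -0.00091399,
        0.0017828 ]), 'effort': array([-1.52181965e-04, -5.03611815e+01, -3.58072758e+01,  7.31028314e-02,
        2.33405270e-02, -9.99758868e-05]), 'position': array([0.22798228, 0.63478935, 0.30150036]), 'tcp_rot': array([-0.53885632, -3.09462373,  0.00315119]), 'force': array([-0.36988536, -0.0852618 , -0.19711626]), 'torque': array([ 8.21382146e-03,  1.58378369e-05, -1.27944783e-02]), 'grip_force': 0.0, 'finger_gap': 0.08821905082916466}
```

View pics/top0.png

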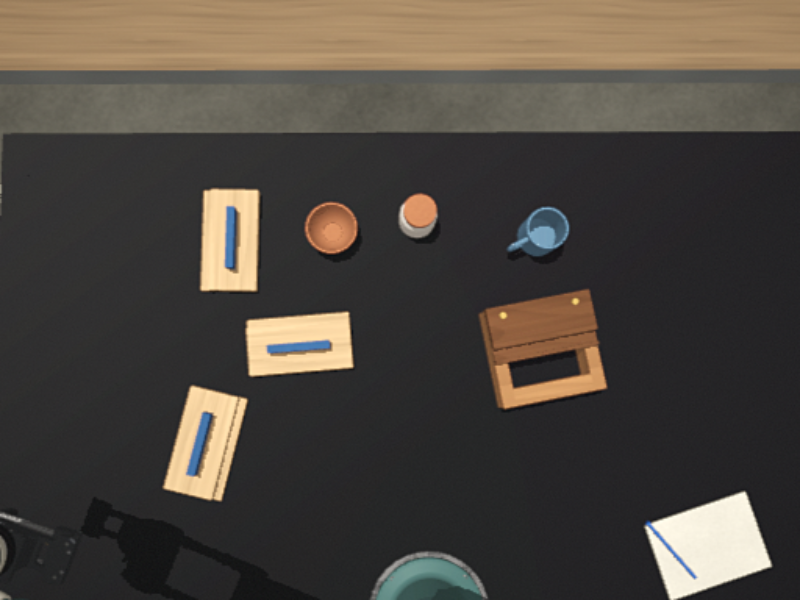

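View pics/side0.png

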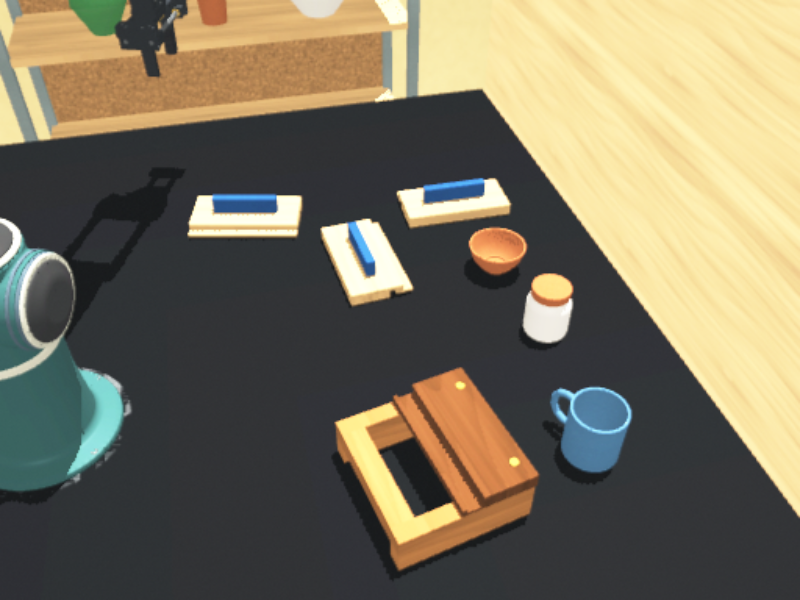

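Top view (in 800x600 pixels): there are three pale boards with blue strips, at A (230,240), B (300,345) and C (205,443). Robot's right is image right, so the board is B. The side view shows B's step, its tongue, on the far (+x) side. The riser is at (545,350) with the dark rear board on its far half, and the bowl, jar and mug are beyond. Next I measure B and the riser.

```bash
cat >> h.py <<'E'
from scipy.spatial.transform import Rotation as R
def pts(s):
    h,w=s["depth"].shape; u,v=np.meshgrid(np.arange(w),np.arange(h))
    K=np.array(s["mtx"]); d=s["depth"]
    c=np.stack([(u-K[0,2])/K[0,0]*d,-(v-K[1,2])/K[1,1]*d,-d],-1)
    return R.from_rotvec(s["rotation"]).apply(c.reshape(-1,3)).reshape(h,w,3)+np.array(s["origin"])
def rect(P,m,unit=1000):
    r=cv2.minAreaRect((P[m][:,:2]*unit).astype(np.float32)); return r
def blue(im): 
    hsv=cv2.cvtColor(im,cv2.COLOR_RGB2HSV); return (hsv[...,0]>100)&(hsv[...,0]<125)&(hsv[...,1]>150)
E
python3 - <<'E'
from h import *
T=dict(np.load("top0.npz")); S=dict(np.load("side0.npz"))
for n,s in(("top",T),("side",S)):
    P=pts(s); z=P[...,2]; tab=P[(abs(z)<.01)]; print(n,"table z",np.median(tab[:,2]),tab[:,2].std())
    b=blue(s["image"])&(z>.045)&(z<.06)
    k,l,st,c=cv2.connectedComponentsWithStats(b.astype(np.uint8))
    for i in range(1,k):
        if st[i,4]>40: print("strip",c[i],st[i,4],np.round(rect(P,l==i),1),np.round(np.median(z[l==i]),4))
    a=(P[...,0]>.3)&(P[...,0]<.7)&(P[...,1]<.06)&(P[...,1]>-.3)
    h=np.histogram(z[a],np.arange(.02,.1,.002)); print([(round(e,3),int(c)) for c,e in zip(*h) if c>30])
    for lo,hi in((.056,.064),(.069,.075),(.079,.086)):
        m=a&(z>lo)&(z<hi); m=cv2.morphologyEx(m.astype(np.uint8),cv2.MORPH_OPEN,np.ones((2,2)))>0
        if m.any(): print("riser lev",lo,m.sum(),np.round(cv2.boxPoints(rect(P,m)),1).tolist(), rect(P,m))
    m=(P[...,1]>.1)&(P[...,1]<.42)&(z>.017)&(z<.028)&(P[...,0]<.6); m=cv2.morphologyEx(m.astype(np.uint8),cv2.MORPH_OPEN,np.ones((3,3)))
    k,l,st,c=cv2.connectedComponentsWithStats(m)
    for i in range(1,k):
        if st[i,4]>100: print("board top",c[i],np.round(cv2.boxPoints(rect(P,l==i)),1).tolist(),rect(P,l==i))
im=T["image"][190:260,150:330,::-1]
im2=T["image"][175:270,295:400,::-1]
cv2.imwrite("pics/crop.png",np.hstack([cv2.resize(T["image"][190:250,150:240,::-1],(390,260),interpolation=3),cv2.resize(im2,(390,260),interpolation=3)]))
E
```

```text
top table z -0.000284355795081237 0.0029106712948149937Traceback (most recent call last):
  File "<stdin>", line 8, in <module>
    return _wrapfunc(a, 'round', decimals=decimals, out=out)
    return _wrapit(obj, method, *args, **kwds)
    conv = _array_converter(obj)
ValueError: setting an array element with a sequence. The requested array has an inhomogeneous shape after 1 dimensions. The detected shape was (3,) + inhomogeneous part.
```

```bash
cat > m.py <<'E'
from h import *
T=dict(np.load("top0.npz")); S=dict(np.load("side0.npz"))
def show(t,P,m):
    c,wh,a=rect(P,m); print(t,int(m.sum()),"c",np.round(c,1),"wh",np.round(wh,1),"a",round(a,2),"z",round(float(np.median(P[m][:,2])),4),"corners",np.round(cv2.boxPoints((c,wh,a))).astype(int).tolist())
for n,s in(("top",T),("side",S)):
    P=pts(s); z=P[...,2]; print(n)
    b=blue(s["image"])&(z>.045)&(z<.06)
    k,l,st,c=cv2.connectedComponentsWithStats(b.astype(np.uint8))
    for i in range(1,k):
        if st[i,4]>40: show("strip %s"%np.round(c[i]),P,l==i)
    a=(P[...,0]>.3)&(P[...,0]<.7)&(P[...,1]<.06)&(P[...,1]>-.3)
    h=np.histogram(z[a],np.arange(.02,.1,.003)); print([(round(float(e),3),int(c)) for c,e in zip(*h) if c>30])
    for lo,hi in((.056,.064),(.069,.075),(.079,.086)):
        m=a&(z>lo)&(z<hi); m=cv2.morphologyEx(m.astype(np.uint8),cv2.MORPH_OPEN,np.ones((2,2)))>0
        if m.any(): show("riser %s"%lo,P,m)
    m=(P[...,1]>.1)&(P[...,1]<.45)&(z>.017)&(z<.028)&(P[...,0]<.7); m=cv2.morphologyEx(m.astype(np.uint8),cv2.MORPH_OPEN,np.ones((3,3)))
    k,l,st,c=cv2.connectedComponentsWithStats(m)
    for i in range(1,k):
        if st[i,4]>100: show("board %s"%np.round(c[i]),P,l==i)
c=[cv2.resize(x[...,::-1],(390,300),interpolation=cv2.INTER_CUBIC) for x in (T["image"][190:250,150:228],T["image"][180:265,298:402])]
cv2.imwrite("pics/crop.png",np.hstack(c))
E
python3 m.py
```

```text
top
strip [147. 153.] 101 c [729.3 378.8] wh [ 14.3 114.6] a 89.21 z 0.0516 corners [[672, 372], [786, 371], [787, 385], [672, 387]]
strip [191. 221.] 81 c [516.1 247.8] wh [ 11.1 111.4] a 4.13 z 0.0517 corners [[507, 303], [515, 192], [526, 193], [518, 304]]
strip [127. 284.] 137 c [335.  433.8] wh [ 14.4 115.7] a 75.58 z 0.0519 corners [[277, 441], [389, 412], [393, 426], [281, 455]]
[(0.053, 79), (0.056, 254), (0.059, 359), (0.062, 327), (0.065, 174), (0.068, 90), (0.071, 73), (0.074, 74), (0.077, 388), (0.08, 739), (0.083, 424), (0.086, 63)]
riser 0.056 612 c [ 441.3 -102.9] wh [118.6 420.8] a 9.08 z 0.0594 corners [[349, 96], [416, -320], [533, -301], [467, 114]]
riser 0.069 57 c [ 495.4 -224.9] wh [  8.5 155.4] a 10.78 z 0.0094 corners [[477, -149], [506, -302], [514, -300], [485, -148]]
riser 0.079 1158 c [537.8 -94.3] wh [ 76.8 436. ] a 10.41 z 0.0815 corners [[461, 113], [539, -316], [615, -302], [536, 127]]
board [149. 175.] 553 c [664.8 380.4] wh [92.7 69. ] a 89.29 z 0.0222 corners [[630, 334], [699, 334], [700, 426], [631, 427]]
board [192. 222.] 1592 c [515.8 247.8] wh 
[... 967 characters left out ...]
corners [[57, -621], [307, -800], [706, -242], [456, -63]]
riser 0.069 254 c [ 574.1 -186.8] wh [200.  172.9] a 20.41 z 0.0718 corners [[450, -141], [510, -303], [698, -233], [638, -71]]
riser 0.079 2722 c [ 443.9 -414.3] wh [787.4 226.9] a 54.44 z 0.0818 corners [[123, -669], [307, -800], [765, -160], [581, -28]]
board [268. 130.] 354 c [663.7 377.6] wh [98.5 71.2] a 88.61 z 0.0216 corners [[627, 329], [698, 328], [701, 426], [629, 428]]
board [159. 138.] 703 c [331.  425.7] wh [ 85.3 201.6] a 79.01 z 0.0217 corners [[224, 403], [422, 365], [438, 448], [240, 487]]
board [231. 166.] 1267 c [514.1 247.3] wh [ 94.5 206.7] a 4.45 z 0.0215 corners [[459, 347], [475, 141], [569, 148], [553, 354]]
```

View pics/crop.png

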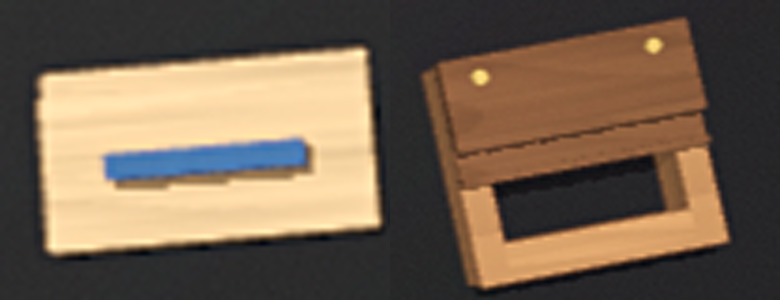

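Left crop: board B with the blue strip at about (205,160), and the tongue side isn't visible. Right crop: the riser with the rear board's ridge step at (580,150). I'll get the tongue side from a height profile and refine the riser pose.

```bash
cat > m2.py <<'E'
from h import *
T=dict(np.load("top0.npz")); S=dict(np.load("side0.npz"))
c=np.array([.5153,.2474]); th=np.radians(4.2); Rz=lambda t:np.array([[np.cos(t),-np.sin(t)],[np.sin(t),np.cos(t)]])
for n,s in(("top",T),("side",S)):
    P=pts(s); q=(P[...,:2]-c)@Rz(th); z=P[...,2]; print(n)
    m=(abs(q[...,1])<.09)&(abs(q[...,1])>.065)&(abs(q[...,0])<.08)
    x=q[...,0][m]*1000; zz=z[m]*1000
    print("board prof",[(b,round(float(np.median(zz[(x>=b)&(x<b+3)])),1)) for b in range(-70,72,3) if ((x>=b)&(x<b+3)).sum()>3])
    a=(P[...,0]>.35)&(P[...,0]<.65)&(P[...,1]<.06)&(P[...,1]>-.26)
    m=(a&(z>.077)&(z<.087)).astype(np.uint8); m=cv2.morphologyEx(m,cv2.MORPH_OPEN,np.ones((3,3)))
    k,l,st,cc=cv2.connectedComponentsWithStats(m); i=1+st[1:,4].argmax(); r=rect(P,l==i); print("rear top",r,np.round(cv2.boxPoints(r)).tolist())
    ang=r[2] if r[2]<45 else r[2]-90
    if n=="top": t=np.radians(ang); c0=np.array(r[0])/1000
    q=(P[...,:2]-c0)@Rz(t); 
    m=a&(abs(q[...,1])<.13)&(q[...,0]>-.2)&(q[...,0]<.1)&(z>.05)
    x=q[...,0]*1000; y=q[...,1]*1000
    mm=m&(abs(y)<95)&(abs(y)>75); print("riser prof",[(b,round(float(np.median(z[mm&(x>=b)&(x<b+3)]))*1000,1)) for b in range(-150,60,3) if (mm&(x>=b)&(x<b+3)).sum()>3])
    mm=m&(z<.064)&(x<-90)&(x>-140); print("front rail x,y",np.percentile(x[mm],[1,50,99]),np.percentile(y[mm],[1,99]))
    mm=m&(z>.077)&(z<.087); print("rear y",np.percentile(y[mm],[1,99]),"x",np.percentile(x[mm],[1,99]),c0,np.degrees(t))
cv2.imwrite("pics/crop2.png",cv2.resize(S["image"][130:200,195:275,::-1],(640,560),interpolation=cv2.INTER_CUBIC))
E
python3 m2.py
```

```text
top
board prof [(-70, -1.7), (-67, -1.1), (-64, 0.3), (-61, -0.7), (-58, -1.8), (-55, -0.1), (-52, -0.4), (-49, 0.3), (-46, 23.2), (-43, 21.7), (-40, 21.7), (-37, 23.0), (-34, 21.7), (-31, 21.1), (-28, 23.4), (-25, 22.3), (-22, 23.8), (-19, 21.9), (-16, 20.2), (-13, 22.0), (-10, 21.6), (-7, 21.4), (-4, 23.2), (-1, 23.1), (2, 21.7), (5, 22.7), (8, 21.2), (11, 22.0), (14, 21.5), (17, 21.7), (20, 23.2), (23, 23.0), (26, 21.8), (29, 22.0), (32, 22.1), (35, 21.8), (38, 21.9), (41, 21.8), (44, 22.3), (47, 9.5), (50, 10.5), (53, 10.5), (56, 9.3), (59, 11.0), (62, 1.6), (65, 0.5), (68, 0.3), (71, -0.4)]
rear top ((558.8742065429688, -189.68917846679688), (77.0291748046875, 153.7775115966797), 10.480472564697266) [[507.0, -121.0], [535.0, -272.0], [611.0, -258.0], [583.0, -107.0]]
riser prof [(30, 80.5)]
front rail x,y [-139.70618538 -126.39408595  -91.39392284] [-45.57750619  75.86678196]
rear y [-72.67033831  75.46915042] x [-37.80748575  37.69482919] [ 0.55887421 -0.18968918] 10.480472564697266
side
board prof [(-70, -0.4), (-67, -0.2), (-64, -1.3), (-61, -0.9), (-58, -1.4), (-55, -0.2), (
[... 179 characters left out ...]
 (-10, 21.7), (-7, 21.8), (-4, 22.2), (-1, 20.8), (2, 21.0), (5, 21.4), (8, 22.1), (11, 22.0), (14, 21.4), (17, 21.1), (20, 21.7), (23, 20.7), (26, 21.1), (29, 21.5), (32, 21.8), (35, 21.5), (38, 22.3), (41, 21.1), (44, 20.9), (50, 11.4), (53, 9.1), (56, 9.2), (59, 8.8), (65, -0.3), (68, -1.1), (71, -0.4)]
rear top ((557.6476440429688, -189.57162475585938), (79.04142761230469, 155.06199645996094), 10.169792175292969) [[505.0, -120.0], [532.0, -273.0], [610.0, -259.0], [583.0, -106.0]]
riser prof []
front rail x,y [-139.8238033  -127.08620094  -91.4268412 ] [-45.79796727  75.79176898]
rear y [-72.00211701  74.20961155] x [-39.99475874  36.48621138] [ 0.55887421 -0.18968918] 10.480472564697266
```

View pics/crop2.png

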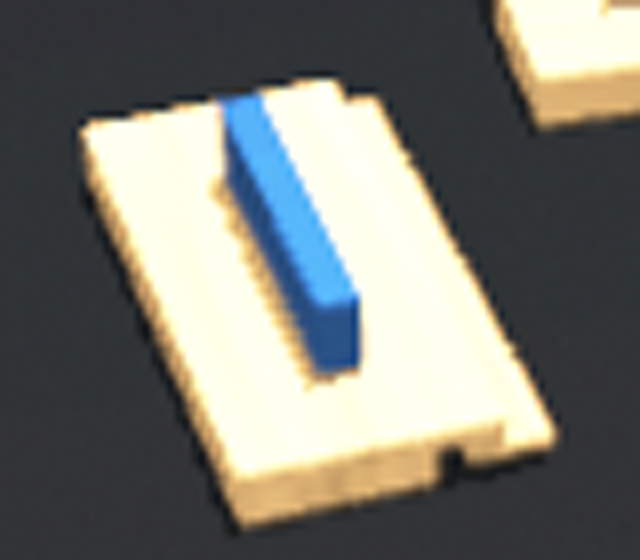

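The close crop confirms board B, with the tongue step on the far side at (530,430) and the notch at (450,460). My bounds cut off part of the riser, so I'm measuring it again.

```bash
sed -i 's/P\[...,1\]<.06)&(P\[...,1\]>-.26)/P[...,1]<.06)\&(P[...,1]>-.36)/' m2.py; python3 m2.py | grep -v board
```

```text
top
rear top ((563.3279418945312, -213.76507568359375), (77.0291748046875, 202.74627685546875), 10.480472564697266) [[507.0, -121.0], [544.0, -320.0], [620.0, -306.0], [583.0, -107.0]]
riser prof [(-150, 59.2), (-147, 59.8), (-144, 60.2), (-141, 57.0), (-138, 58.6), (-135, 60.8), (-132, 60.6), (-129, 59.1), (-126, 59.5), (-123, 58.8), (-120, 58.6), (-117, 61.0), (-114, 59.1), (-111, 59.6), (-108, 60.1), (-105, 58.2), (-102, 57.4), (-99, 59.9), (-96, 59.7), (-93, 59.9), (-90, 57.9), (-87, 60.8), (-84, 59.1), (-81, 60.2), (-78, 60.4), (-75, 59.7), (-72, 58.1), (-69, 68.0), (-66, 71.7), (-63, 67.2), (-60, 65.9), (-57, 64.2), (-54, 65.4), (-51, 64.9), (-48, 63.9), (-45, 62.9), (-42, 62.4), (-39, 80.0), (-36, 81.1), (-33, 81.2), (-30, 81.3), (-27, 82.4), (-24, 81.6), (-21, 81.9), (-18, 80.2), (-15, 81.1), (-12, 81.8), (-9, 82.8), (-6, 83.2), (-3, 81.5), (0, 81.7), (3, 81.9), (6, 81.4), (9, 81.2), (12, 83.4), (15, 82.4), (18, 81.3), (21, 81.2), (24, 82.4), (27, 81.9), (30, 81.1), (33, 81.5), (36, 82.3)]
front rail x,y [-139.7690419  -125.69617524  -90.95900958] [-98.60754358 100.15923567]

[... 621 characters left out ...]
, (-81, 59.9), (-78, 59.8), (-75, 59.6), (-72, 60.2), (-69, 69.5), (-66, 72.0), (-63, 70.6), (-60, 65.2), (-57, 65.4), (-54, 64.5), (-51, 65.2), (-48, 64.2), (-45, 64.3), (-42, 73.0), (-39, 79.8), (-36, 81.4), (-33, 82.2), (-30, 81.9), (-27, 81.9), (-24, 82.3), (-21, 81.9), (-18, 81.8), (-15, 82.2), (-12, 81.7), (-9, 81.9), (-6, 82.0), (-3, 81.5), (0, 82.1), (3, 81.9), (6, 82.0), (9, 81.4), (12, 82.1), (15, 81.7), (18, 81.9), (21, 81.6), (24, 81.3), (27, 81.3), (30, 81.9), (33, 81.2), (36, 80.9)]
front rail x,y [-139.84935469 -126.15098898  -91.0043754 ] [-100.48253944   98.86957957]
rear y [-99.68508461  97.81203871] x [-39.99052111  36.55266311] [ 0.56332794 -0.21376508] 10.480472564697266
```

Request:
servo_tool([
  [1, 0, 0, 0.01, 1],
  [1, 0, 0, 0.01, 1],
  [1, 0, 0, 0.01, 1],
  [1, 0, 0, 0.01, 1],
  [1, 0, 0, 0.01, 1],
  [1, 0, 0, 0.01, 1],
  [1, 0, 0, 0.01, 1],
  [1, 0, 0, 0.01, 1],
  [1, 0, 0, 0.01, 1],
  [1, 0, 0, 0.01, 1],
  [1, 0, 0, 0.01, 1],
  [1, 0, 0, 0.01, 1],
  [1, 0, 0, 0.01, 1],
  [1, 0, 0, 0.01, 0.2],
])

```text
t: 1.27
position: [0.228, 0.6349, 0.1615]
tcp_rot: [2.141, 2.299, -0.002]
force: [-0.6, 0.1, 0.7]
finger_gap: 0.0881
grip_force: 0.0
```

Request:
servo_tool([
  [1, -0.034, 0.0215, 0, 0],
  [1, -0.034, 0.0215, 0, 0],
  [1, -0.034, 0.0215, 0, 0],
  [1, -0.034, 0.0215, 0, 0],
  [1, -0.034, 0.0215, 0, 0],
  [1, -0.034, 0.0215, 0, 0],
  [1, -0.034, 0.0215, 0, 0],
  [1, -0.034, 0.0215, 0, 0],
  [1, -0.034, 0.0215, 0, 0],
  [1, -0.034, 0.0215, 0, 0],
  [1, -0.034, 0.0215, 0, 0],
  [1, -0.034, 0.0215, 0, 0],
  [1, 0, 0, 0, 0],
  [1, 0, 0, 0, 0],
])

```text
t: 2.43
position: [0.5167, 0.2456, 0.1624]
tcp_rot: [-2.141, -2.299, 0.0]
force: [-0.7, -0.1, -0.0]
finger_gap: 0.0881
grip_force: 0.0
```

```bash
cat > go.py <<'E'
from h import *
import sys
# usage: go.py x y z  -> delta in tool axes
s=arm.state(); r=R.from_rotvec(s["tcp_rot"]); M=r.as_matrix()
print("t",s["t"],"p",np.round(s["position"],4),"F",np.round(s["force"],1),"tq",np.round(s["torque"],2),"gap",round(s["finger_gap"],4),"grip",round(s["grip_force"],1))
print("toolx",np.round(M[:,0],3),"y",np.round(M[:,1],3),"z",np.round(M[:,2],3),"yaw_y",np.degrees(np.arctan2(M[1,1],M[0,1])).round(2),"tilt",np.degrees(np.arccos(-M[2,2])).round(2),"q",np.round(s["qpos"],3))
if len(sys.argv)>3: print("tool delta mm",np.round(M.T@(np.array(sys.argv[1:4],float)-s["position"])*1000,1))
E
python3 go.py .5153 .2474 .089
```

```text
t 2.4333 p [0.5167 0.2456 0.1624] F [-0.7 -0.1 -0. ] tq [-0.07  0.07  0.04] gap 0.0881 grip 0.0
toolx [-0.071  0.997  0.   ] y [ 0.997  0.071 -0.   ] z [-0. -0. -1.] yaw_y 4.08 tilt 0.02 q [0.4   0.199 1.959 0.    0.984 0.329]
tool delta mm [ 1.9 -1.2 73.4]
```

Request:
servo_tool([
  [1, 0.001, -0.001, 0.015, 0],
  [1, 0.001, 0, 0.02, 0],
  [1, 0, 0, 0.02, 0],
  [1, 0, 0, 0.018, 0],
  [1, 0, 0, 0, 0],
  [0, 0, 0, 0, 0],
  [0, 0, 0, 0, 0],
  [0, 0, 0, 0, 0],
  [0, 0, 0, 0, 0],
  [0, 0, 0, 0, 0],
  [0, 0, 0, 0, 0],
  [0, 0, 0, 0, 0],
], force=40)

```text
t: 3.43
position: [0.5146, 0.2494, 0.09]
tcp_rot: [2.138, 2.302, 0.001]
force: [0.5, -0.1, 0.6]
finger_gap: 0.0434
grip_force: 0.0
```

Request:
servo_tool([
  [0, 0, 0, -0.01, 0],
  [0, 0, 0, -0.03, 0],
  [0, 0, 0, -0.03, 0],
  [0, 0, 0, -0.03, 0],
  [0, 0, 0, -0.03, 0],
  [0, 0, 0, -0.02, 0],
  [0, 0, 0, 0, 0],
  [0, 0, 0, 0, 0],
])

```text
t: 4.1
position: [0.5154, 0.2497, 0.242]
tcp_rot: [2.137, 2.301, 0.006]
force: [-0.3, -0.2, -0.7]
finger_gap: 0.0005
grip_force: 0.0
```

```bash
python3 go.py
```

```text
t 4.1 p [0.5154 0.2497 0.242 ] F [-0.3 -0.2 -0.7] tq [-0.06  0.11 -0.05] gap 0.0005 grip 0.0
toolx [-0.074  0.997  0.001] y [0.997 0.074 0.004] z [ 0.004  0.002 -1.   ] yaw_y 4.24 tilt 0.24 q [0.408 0.116 1.894 0.    1.127 0.334]
```

The fingers close at about 75 mm/s, so I lifted too early. I'll go back, partly open, and allow enough closing time.

Request:
servo_tool([
  [0.6, 0, 0, 0.02, 0],
  [0.6, 0, 0, 0.02, 0],
  [0.6, 0, 0, 0.02, 0],
  [0.6, -0.001, 0, 0.02, 0],
  [0.6, -0.001, 0, 0, 0],
  [0.6, 0, 0, 0, 0],
  [0.6, 0, 0, 0, 0],
  [0.6, 0, 0, 0, 0],
  [0.6, 0, 0, 0, 0],
  [0.6, 0, 0, 0.02, 0],
  [0.6, 0, 0, 0.03, 0],
  [0.6, 0, 0, 0.024, 0],
])

```text
t: 5.1
position: [0.5159, 0.248, 0.0866]
tcp_rot: [2.136, 2.301, 0.006]
force: [-0.3, -0.1, -0.7]
finger_gap: 0.0528
grip_force: 0.0
```

Request:
servo_tool([
  [0, 0, 0, 0, 0],
  [0, 0, 0, 0, 0],
  [0, 0, 0, 0, 0],
  [0, 0, 0, 0, 0],
  [0, 0, 0, 0, 0],
  [0, 0, 0, 0, 0],
  [0, 0, 0, 0, 0],
  [0, 0, 0, 0, 0],
])

```text
t: 5.77
position: [0.5152, 0.2476, 0.0865]
tcp_rot: [2.137, 2.302, 0.002]
force: [-0.2, -0.4, 4.9]
finger_gap: 0.0157
grip_force: 40.5
```

Request:
servo_tool([
  [0, 0, 0, -0.01, 0],
  [0, 0, 0, -0.025, 0],
  [0, 0, 0, -0.035, 0],
  [0, 0, 0, -0.035, 0],
  [0, 0, 0, -0.035, 0],
  [0, -0.03, 0, -0.02, 0],
  [0, -0.035, 0, 0, 0],
  [0, -0.035, -0.01, 0, 0],
  [0, -0.035, -0.02, 0, 0],
  [0, -0.035, -0.02, 0, 0],
  [0, -0.03, -0.02, 0, 0],
  [0, -0.01, -0.02, 0, 0],
  [0, 0, -0.02, 0, 0],
  [0, 0, -0.02, 0, 0],
])

```text
t: 6.93
position: [0.3987, 0.0273, 0.245]
tcp_rot: [-2.139, -2.299, 0.002]
force: [-0.3, -0.2, -2.5]
finger_gap: 0.0154
grip_force: 40.0
```

```bash
python3 go.py
```

```text
t 6.9333 p [0.3987 0.0273 0.245 ] F [-0.3 -0.2 -2.5] tq [-0.03  0.08 -0.02] gap 0.0154 grip 40.0
toolx [-0.072  0.997  0.   ] y [ 0.997  0.072 -0.002] z [-0.002 -0.    -1.   ] yaw_y 4.11 tilt 0.1 q [ 0.006 -0.234  2.218 -0.     1.159 -0.066]
```

Request:
servo_tool([
  [0, 0, -0.01, 0, 0],
  [0, 0, -0.01, 0, 0],
  [0, 0, -0.01, 0, 0],
  [0, 0, -0.01, 0, 0],
  [0, 0, -0.01, 0, 0],
  [0, 0, -0.01, 0, 0],
  [0, 0, 0, 0, 0],
  [0, 0, 0, 0, 0],
])

```text
t: 7.6
position: [0.3405, 0.024, 0.2458]
tcp_rot: [2.137, 2.302, 0.001]
force: [1.3, 0.1, -1.7]
finger_gap: 0.0157
grip_force: 40.0
```

```bash
python3 go.py
```

```text
t 7.6 p [0.3405 0.024  0.2458] F [ 1.3  0.1 -1.7] tq [-0.08  0.04  0.  ] gap 0.0157 grip 40.0
toolx [-0.074  0.997 -0.   ] y [0.997 0.074 0.001] z [ 0.001 -0.    -1.   ] yaw_y 4.25 tilt 0.06 q [-0.003 -0.374  2.315 -0.     1.199 -0.077]
```

The arm isn't at its limit yet: the elbow is at 2.315 of 2.57. It folds more when the tool is lower, so I'm going down and then further in, checking the force.

Request:
servo_tool([
  [0, 0, 0, 0.025, 0],
  [0, 0, 0, 0.035, 0],
  [0, 0, 0, 0.035, 0],
  [0, 0, -0.01, 0.01, 0],
  [0, 0, -0.015, 0, 0],
  [0, 0, -0.015, 0, 0],
  [0, 0, -0.01, 0, 0],
  [0, 0, 0, 0, 0],
])

```text
t: 8.27
position: [0.2894, 0.0202, 0.14]
tcp_rot: [-2.137, -2.301, 0.002]
force: [0.1, 0.1, -2.1]
finger_gap: 0.0158
grip_force: 40.0
```

```bash
python3 go.py; python3 -c "
from h import *
s=arm.snapshot('side'); cv2.imwrite('pics/s1.png',s['image'][...,::-1])"
```

```text
t 8.2667 p [0.2894 0.0202 0.14  ] F [ 0.1  0.1 -2.1] tq [-0.1   0.03  0.02] gap 0.0158 grip 40.0
toolx [-0.074  0.997  0.   ] y [ 0.997  0.074 -0.002] z [-0.002  0.    -1.   ] yaw_y 4.24 tilt 0.11 q [-0.016 -0.362  2.519 -0.     0.987 -0.09 ]
```

View pics/s1.png

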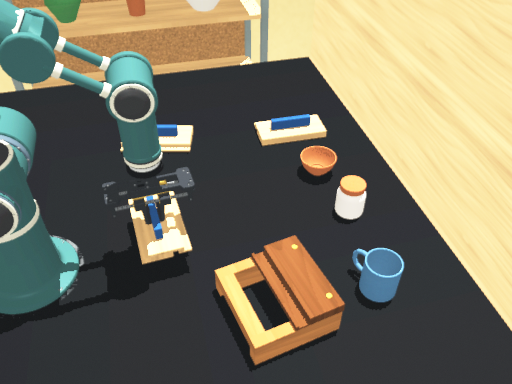

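The board is held flat at (160,225), clear of the base, with the elbow just short of its limit. I'm stepping in a little further.

Request:
servo_tool([
  [0, 0, -0.01, 0, 0],
  [0, 0, -0.01, 0, 0],
  [0, 0, -0.01, 0, 0],
  [0, 0, -0.01, 0, 0],
  [0, 0, 0, 0, 0],
  [0, 0, 0, 0, 0],
])

```text
t: 8.82
position: [0.2575, 0.0176, 0.1448]
tcp_rot: [-2.137, -2.301, 0.002]
force: [-0.3, -0.1, -2.5]
finger_gap: 0.0157
grip_force: 40.0
```

```bash
python3 go.py
```

```text
t 8.8167 p [0.2575 0.0176 0.1448] F [-0.3 -0.1 -2.5] tq [-0.02  0.06 -0.01] gap 0.0157 grip 40.0
toolx [-0.074  0.997 -0.   ] y [ 0.997  0.074 -0.002] z [-0.002 -0.    -1.   ] yaw_y 4.24 tilt 0.11 q [-0.028 -0.466  2.568 -0.     1.041 -0.102]
```

Request:
servo_tool([
  [0, 0, -0.03, 0.022, 0],
  [0, 0, -0.03, 0.022, 0],
  [0, 0, -0.03, 0.022, 0],
])

```text
t: 9.07
position: [0.2476, 0.0164, 0.1273]
tcp_rot: [-2.102, -2.263, 0.085]
force: [-0.1, -0.4, -2.0]
finger_gap: 0.0159
grip_force: 40.0
```

```bash
python3 go.py
```

```text
t 9.0667 p [0.2476 0.0164 0.1273] F [-0.1 -0.4 -2. ] tq [-0.08  0.    0.01] gap 0.0159 grip 40.0
toolx [-0.074  0.997  0.001] y [ 0.994  0.074 -0.076] z [-0.075 -0.005 -0.997] yaw_y 4.25 tilt 4.34 q [-0.027 -0.398  2.569 -0.008  1.046 -0.096]
```

The blocked motion turns into tilt, and in the wanted direction (4.3°, tongue down). I'll continue and check that it persists.

Request:
servo_tool([
  [0, 0, -0.035, 0.02, 0],
  [0, 0, -0.035, 0.02, 0],
  [0, 0, -0.035, 0.02, 0],
  [0, 0, 0, 0, 0],
  [0, 0, 0, 0, 0],
])

```text
t: 9.48
position: [0.2292, 0.0141, 0.1269]
tcp_rot: [-2.066, -2.225, 0.162]
force: [0.3, -0.2, -3.6]
finger_gap: 0.0158
grip_force: 40.0
```

```bash
python3 go.py
```

```text
t 9.4833 p [0.2292 0.0141 0.1269] F [ 0.3 -0.2 -3.6] tq [-0.02 -0.1  -0.03] gap 0.0158 grip 40.0
toolx [-0.074  0.997  0.001] y [ 0.987  0.073 -0.146] z [-0.146 -0.01  -0.989] yaw_y 4.24 tilt 8.41 q [-0.03  -0.39   2.57  -0.016  1.108 -0.096]
```

```bash
python3 -c "
from h import *
P=pts(arm.snapshot('side')); 
for z0 in np.arange(0.02,.5,.04):
    m=(abs(P[...,2]-z0)<.02)&(abs(P[...,1])<.2)&(P[...,0]<.3)&(P[...,0]>-.3)
    x=P[...,0][m]; 
    print(round(z0,2),m.sum(),np.round(np.sort(x)[-1:],3), np.histogram(x,np.arange(-.2,.31,.025))[0])
"; python3 go.py
```

```text
0.02 8251 [0.3] [   0    0    0    0    0    0  481  569  634  754 1072 1027  724  630
  519  326  334  323  320  538]
0.06 3301 [0.285] [  0   0   0   0   0   0  68 176 203 228 284   0   0   0  88 626 434 485
 597 112]
0.1 1305 [0.252] [  0   0   0   0   0   0   4 159 204 249 244   0   0   0   0   0 219 224
   2   0]
0.14 1585 [0.3] [  0   0   0   0   0   0   0  75 222 247 243   0   0   5  75  92 145  77
 229 175]
0.18 1749 [0.3] [  0   0   0   0   0   0   0   3 122 231 284   0   0  90 326 168 184 169
 121  51]
0.22 1131 [0.282] [  0   0   0   0   0   0   0   0  37 182 342   0   0   0   0   4 224 172
 146  24]
0.26 1930 [0.286] [   0    0    0    0    0    0    0    0    0  229 1089    0    0    0
    0    0  105  209  211   87]
0.3 2253 [0.293] [  0   0   0   0   0   0   0   0  29 804 764   0   0   0   0   0  58 242
 231 125]
0.34 728 [0.295] [  0   0   0   0   0   0   0   0   0 121 156   0   0   0   0   0  10 181
 163  97]
0.38 628 [0.3] [  0   0   0   0   0   0   0   0   0   0   0   0   0   0   0   0   0 172
 238 218]
0.42 2056 [0.3] [  0   0   0   0   0   0   0   0   0   0   0   0   0   0   0   1 133 664
 569 689]
0.46 1672 [0.289] [  0   0   0   0   0   0   0   0   0   0   0  14 149 168 267 425 292  23
 240  94]
t 9.5333 p [0.2294 0.0141 0.1271] F [ 0.1 -0.5 -2.2] tq [-0.05 -0.08 -0.02] gap 0.0156 grip 40.0
toolx [-0.074  0.997  0.001] y [ 0.987  0.073 -0.146] z [-0.145 -0.01  -0.989] yaw_y 4.24 tilt 8.37 q [-0.03  -0.39   2.57  -0.016  1.108 -0.096]
```

Request:
servo_tool([
  [0, 0, -0.03, 0.026, 0],
  [0, 0, -0.03, 0.026, 0],
  [0, 0, -0.03, 0.026, 0],
  [0, 0, 0, 0, 0],
])

```text
t: 9.87
position: [0.2204, 0.0121, 0.1077]
tcp_rot: [-2.028, -2.184, 0.239]
force: [-0.3, -0.0, -2.8]
finger_gap: 0.0158
grip_force: 40.0
```

```bash
python3 go.py
```

```text
t 9.8667 p [0.2204 0.0121 0.1077] F [-0.3 -0.  -2.8] tq [-0.03 -0.07 -0.01] gap 0.0158 grip 40.0
toolx [-0.074  0.997  0.003] y [ 0.973  0.072 -0.218] z [-0.218 -0.014 -0.976] yaw_y 4.25 tilt 12.62 q [-0.032 -0.308  2.571 -0.023  1.098 -0.093]
```

Request:
servo_tool([
  [0, 0, -0.036, 0.016, 0],
  [0, 0, -0.036, 0.014, 0],
  [0, 0, -0.036, 0.014, 0],
  [0, 0, -0.036, 0.014, 0],
  [0, 0, 0.005, -0.01, 0],
])

```text
t: 10.28
position: [0.1886, 0.007, 0.1541]
tcp_rot: [-1.984, -2.136, 0.32]
force: [0.3, 0.4, -2.4]
finger_gap: 0.0159
grip_force: 40.0
```

```bash
python3 go.py
```

```text
t 10.2833 p [0.1886 0.007  0.1541] F [ 0.3  0.4 -2.4] tq [-0.07 -0.17 -0.01] gap 0.0159 grip 40.0
toolx [-0.073  0.997  0.005] y [ 0.952  0.071 -0.297] z [-0.297 -0.017 -0.955] yaw_y 4.26 tilt 17.3 q [-0.048 -0.422  2.551 -0.033  1.313 -0.109]
```

Tilt is 17.3° along 184°, but the riser's axis is at 190.4°. The tilt needs about 2° more sideways, so I'm swinging to azimuth ~75° to add it at the inner limit there.

Request:
servo_tool([
  [0, 0.027, 0.0165, -0.005, 0],
  [0, 0.027, 0.0165, -0.005, 0],
  [0, 0.027, 0.0165, -0.005, 0],
  [0, 0.027, 0.0165, -0.005, 0],
  [0, 0.0314, -0.0169, 0.0054, 0],
  [0, 0.0314, -0.0169, 0.0054, 0],
  [0, 0.0314, -0.0169, 0.0054, 0],
  [0, 0.0314, -0.0169, 0.0054, 0],
  [0, 0.0314, -0.0169, 0.0054, 0],
  [0, 0.01, -0.026, 0.0082, 0],
  [0, 0.01, -0.026, 0.0082, 0],
  [0, 0.01, -0.026, 0.0082, 0],
  [0, 0.01, -0.026, 0.0082, 0],
  [0, 0.01, -0.026, 0.0082, 0],
  [0, 0, 0, 0, 0],
  [0, 0, 0, 0, 0],
])

```text
t: 11.62
position: [0.011, 0.3104, 0.1537]
tcp_rot: [-1.98, -2.142, 0.317]
force: [0.6, -0.7, -2.4]
finger_gap: 0.0158
grip_force: 40.0
```

```bash
python3 go.py
```

```text
t 11.6167 p [0.011  0.3104 0.1537] F [ 0.6 -0.7 -2.4] tq [-0.01 -0.22 -0.09] gap 0.0158 grip 40.0
toolx [-0.078  0.997  0.006] y [ 0.953  0.076 -0.295] z [-0.294 -0.017 -0.956] yaw_y 4.57 tilt 17.15 q [ 1.21  -0.265  2.451  0.307  1.099  0.971]
```

Request:
servo_tool([
  [0, -0.025, -0.002, 0.005, 0],
  [0, -0.025, 0.002, 0.01, 0],
  [0, -0.02, 0.004, 0.014, 0],
  [0, 0, 0, 0, 0],
])

```text
t: 11.95
position: [0.0175, 0.2492, 0.1293]
tcp_rot: [-1.988, -2.139, 0.325]
force: [-0.3, 1.5, -2.9]
finger_gap: 0.0159
grip_force: 40.0
```

```bash
python3 go.py
```

```text
t 11.95 p [0.0175 0.2492 0.1293] F [-0.3  1.5 -2.9] tq [ 0.05 -0.17 -0.01] gap 0.0159 grip 40.0
toolx [-0.073  0.997 -0.001] y [ 0.953  0.069 -0.296] z [-0.295 -0.023 -0.955] yaw_y 4.17 tilt 17.2 q [ 1.11  -0.363  2.57   0.288  1.11   0.886]
```

Request:
servo_tool([
  [0, -0.03, 0.004, 0.018, 0],
  [0, -0.025, 0.004, 0.014, 0],
  [0, 0.01, 0, -0.01, 0],
])

```text
t: 12.2
position: [0.0395, 0.2437, 0.1247]
tcp_rot: [-1.992, -2.151, 0.386]
force: [-0.9, -0.0, -1.7]
finger_gap: 0.0157
grip_force: 40.0
```

```bash
python3 go.py
```

```text
t 12.2 p [0.0395 0.2437 0.1247] F [-0.9 -0.  -1.7] tq [-0.03 -0.18 -0.02] gap 0.0157 grip 40.0
toolx [-0.083  0.996 -0.041] y [ 0.948  0.066 -0.312] z [-0.308 -0.065 -0.949] yaw_y 4.0 tilt 18.33 q [ 1.041 -0.305  2.547  0.26   1.132  0.826]
```

Request:
servo_tool([
  [0, 0.02, 0, -0.025, 0],
  [0, 0, 0, -0.035, -0.6],
  [0, 0, 0, -0.035, -0.7],
  [0, 0, 0, -0.035, 0],
  [0, 0, 0, 0, 0],
])

```text
t: 12.62
position: [0.081, 0.2784, 0.256]
tcp_rot: [-1.857, -2.252, 0.341]
force: [-0.5, 1.3, -1.7]
finger_gap: 0.0158
grip_force: 40.0
```

```bash
cat > tip.py <<'E'
from h import *
import sys
# tip.py s h y : target tip s mm short of wall, h mm above lip, y mm along
c0=np.array([.5633,-.2138]); t=np.radians(10.4); Rz=np.array([[np.cos(t),-np.sin(t)],[np.sin(t),np.cos(t)]]); WALL=-30.8
OFF=np.array([0,.061,.0815])
s=arm.state(); M=R.from_rotvec(s["tcp_rot"]).as_matrix(); tip=s["position"]+M@OFF
q=Rz.T@(tip[:2]-c0)*1000; B=np.eye(3); B[:2,:2]=Rz; x=B.T@M
print("t",round(s["t"],2),"TCP",np.round(s["position"],4),"tip: short of wall",round(WALL-q[0],1),"y",round(q[1],1),"h over lip",round(tip[2]*1000-65,1),"| tilt",np.degrees(np.arccos(-M[2,2])).round(2),"yaw",np.degrees(np.arctan2(x[1,1],x[0,1])).round(2),"roll_z",round(M[2,0],4),"F riser",np.round(B.T@s["force"],1),"tq",np.round(s["torque"],2),"gap",round(s["finger_gap"],4),"q",np.round(s["qpos"],2))
for a in sys.argv[1:]:
    S,h,y=map(float,a.split(",")); g=np.r_[c0+Rz@np.array([WALL-S,y])/1000,.065+h/1000]
    print(a,"tool delta mm",np.round(M.T@(g-tip)*1000,1),"world",np.round(g-tip,3))
E
python3 tip.py 14,100,0 14,10,0
```

```text
t 12.62 TCP [0.081  0.2784 0.256 ] tip: short of wall 321.4 y 572.4 h over lip 94.9 | tilt 17.66 yaw 0.68 roll_z 0.0093 F riser [-0.3  1.3 -1.7] tq [ 0.04 -0.27 -0.01] gap 0.0158 q [ 0.99 -0.39  2.33  0.23  1.42  0.73]
14,100,0 tool delta mm [-575.   284.8 -101.7] world [ 0.406 -0.507  0.005]
14,10,0 tool delta mm [-575.9  312.1  -15.9] world [ 0.406 -0.507 -0.085]
```

Request:
servo_tool([
  [0, 0, 0, 0, 0.2],
  [0, -0.0319, 0.0158, -0.0056, 0],
  [0, -0.0319, 0.0158, -0.0056, 0],
  [0, -0.0319, 0.0158, -0.0056, 0],
  [0, -0.0319, 0.0158, -0.0056, 0],
  [0, -0.0319, 0.0158, -0.0056, 0],
  [0, -0.0319, 0.0158, -0.0056, 0],
  [0, -0.0319, 0.0158, -0.0056, 0],
  [0, -0.0319, 0.0158, -0.0056, 0],
  [0, -0.0319, 0.0158, -0.0056, 0],
  [0, -0.0319, 0.0158, -0.0056, 0],
  [0, -0.0319, 0.0158, -0.0056, 0],
  [0, -0.0319, 0.0158, -0.0056, 0],
  [0, -0.0319, 0.0158, -0.0056, 0],
  [0, -0.0319, 0.0158, -0.0056, 0],
  [0, -0.0319, 0.0158, -0.0056, 0],
  [0, -0.0319, 0.0158, -0.0056, 0],
  [0, 0, 0, 0, 0],
  [0, 0, 0, 0, 0],
])

```text
t: 14.2
position: [0.4306, -0.1815, 0.2559]
tcp_rot: [-1.876, -2.232, 0.364]
force: [-0.6, 1.4, -3.6]
finger_gap: 0.0152
grip_force: 40.0
```

```bash
python3 tip.py 14,40,0 14,10,0; python3 -c "
from h import *
s=arm.snapshot('side'); cv2.imwrite('pics/s2.png',s['image'][...,::-1])"
```

```text
t 14.2 TCP [ 0.4306 -0.1815  0.2559] tip: short of wall 61.7 y 55.2 h over lip 94.3 | tilt 18.37 yaw -0.5 roll_z -0.0028 F riser [-0.3  1.5 -3.6] tq [ 0.05 -0.2   0.02] gap 0.0152 q [-0.36  0.06  1.95 -0.16  1.41 -0.48]
14,40,0 tool delta mm [-54.6  62.8  36.5] world [ 0.057 -0.046 -0.054]
14,10,0 tool delta mm [-54.6  72.3  65. ] world [ 0.057 -0.046 -0.084]
```

View pics/s2.png

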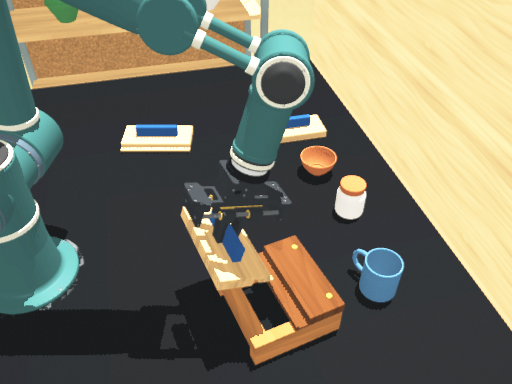

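The picture shows the board tilted tongue-down, with the tongue near (255,285) above the riser and clear of the bowl, jar and mug. I'm moving over the groove.

Request:
servo_tool([
  [0, -0.0182, 0.0209, 0.0122, 0],
  [0, -0.0182, 0.0209, 0.0122, 0],
  [0, -0.0182, 0.0209, 0.0122, 0],
  [0, 0, 0, 0, 0],
  [0, 0, 0.0045, 0.0135, 0],
  [0, 0, 0.0045, 0.0135, 0],
  [0, 0, 0, 0, 0],
  [0, 0, 0, 0, 0],
])

```text
t: 14.92
position: [0.4864, -0.2249, 0.1751]
tcp_rot: [-1.872, -2.237, 0.364]
force: [0.4, 0.9, -2.0]
finger_gap: 0.0157
grip_force: 40.0
```

```bash
python3 tip.py 14,6,0 14,3,0
cat > look.py <<'E'
from h import *
# measure held board: strip top centre (two views) and board edges vs rear frame
c0=np.array([.5633,-.2138]); t=np.radians(10.4); Rz=np.array([[np.cos(t),-np.sin(t)],[np.sin(t),np.cos(t)]])
for n in("top","side"):
    s=arm.snapshot(n); P=pts(s); q=(P[...,:2]-c0)@Rz*1000; z=P[...,2]*1000
    hsv=cv2.cvtColor(s["image"],cv2.COLOR_RGB2HSV)
    pale=(hsv[...,0]<28)&(hsv[...,2]>110)&(hsv[...,1]<150)
    m=pale&(abs(q[...,1])<130)&(q[...,0]>-170)&(q[...,0]<-25)&(z>64)&(z<150)
    b=blue(s["image"])&(abs(q[...,1])<130)&(q[...,0]>-170)&(q[...,0]<0)
    print(n,"pale",m.sum(),"y",np.percentile(q[m][:,1],[1,99]).round(1),"x",np.percentile(q[m][:,0],[1,99]).round(1),"blue",b.sum(),"y",np.percentile(q[b][:,1],[1,99]).round(1) if b.sum()>5 else "")
    if m.sum()>100:
        A=np.c_[q[m],np.ones(m.sum())]; 
        w=np.ones(len(A),bool)
        for _ in range(4):
            k=np.linalg.lstsq(A[w],z[m][w],rcond=None)[0]; w=abs(A@k-z[m])<3
        print("plane slopes deg",np.degrees(np.arctan(k[:2])).round(2),"z at q=(-60,0)",round(k@[-60,0,1],1),w.sum())
    lo=s["image"][150:260,280:410] if n=="top" else s["image"][200:320,180:350]
    cv2.imwrite("pics/l_%s_%d.png"%(n,int(arm.state()["t"]*100)),cv2.resize(lo[...,::-1],None,fx=4,fy=4,interpolation=cv2.INTER_CUBIC))
E
python3 look.py
```

```text
t 14.92 TCP [ 0.4864 -0.2249  0.1751] tip: short of wall 14.7 y 2.5 h over lip 13.6 | tilt 18.36 yaw -0.28 roll_z -0.0032 F riser [ 0.5  0.8 -2. ] tq [-0.01 -0.2  -0.03] gap 0.0157 q [-0.39  0.26  1.88 -0.18  1.27 -0.49]
14,6,0 tool delta mm [-2.5  3.   7. ] world [ 0.001 -0.002 -0.008]
14,3,0 tool delta mm [-2.5  4.   9.8] world [ 0.001 -0.002 -0.011]
top pale 1163 y [-95.4 103.2] x [-145.6  -26.3] blue 26 y [34.8 63. ]
plane slopes deg [-23.14  -1.15] z at q=(-60,0) 96.7 534
side pale 2477 y [-98.6  93.5] x [-149.3  -39.3] blue 445 y [-58.6  33.8]
plane slopes deg [-14.74  -0.34] z at q=(-60,0) 102.9 1045
```

Request:
servo_tool([
  [0, -0.001, 0.0015, 0.004, 0],
  [0, -0.001, 0.0015, 0.004, 0],
  [0, 0, 0, 0, 0],
  [0, 0, 0, 0, 0],
])

```text
t: 15.35
position: [0.4887, -0.2285, 0.1675]
tcp_rot: [-1.875, -2.238, 0.363]
force: [-0.6, 0.2, -2.5]
finger_gap: 0.0157
grip_force: 40.0
```

```bash
python3 tip.py 14,3,0 10,2,0; python3 look.py
```

```text
t 15.35 TCP [ 0.4887 -0.2285  0.1675] tip: short of wall 12.7 y -1.7 h over lip 6.0 | tilt 18.19 yaw -0.36 roll_z -0.0054 F riser [-0.6  0.3 -2.5] tq [-0.02 -0.23 -0.03] gap 0.0157 q [-0.39  0.28  1.88 -0.18  1.26 -0.49]
14,3,0 tool delta mm [ 1.7 -0.3  3.3] world [-0.002  0.001 -0.003]
10,2,0 tool delta mm [1.7 3.8 3. ] world [ 0.002  0.002 -0.004]
top pale 1154 y [-99.7  99.6] x [-144.6  -26.2] blue 28 y [29.4 59. ]
plane slopes deg [-19.82  -0.65] z at q=(-60,0) 92.8 672
side pale 2465 y [-102.2   90.2] x [-148.3  -37.3] blue 438 y [-61.7  28.5]
plane slopes deg [-14.42  -0.35] z at q=(-60,0) 94.9 1075
```

```bash
ls -t pics | head -3; F=$(ls -t pics/l_side* | head -1); cp $F pics/v.png
```

```text
l_side_1545.png
l_top_1540.png
l_side_1501.png
```

View pics/v.png

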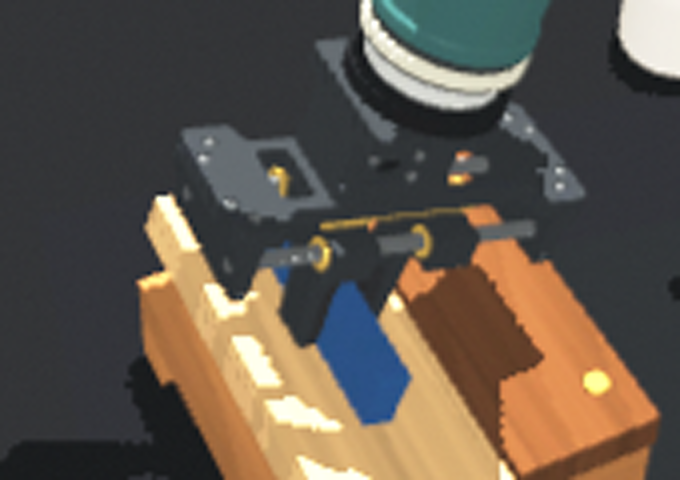

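The side view shows the tilted board with its heel just in front of the rear board and no contact yet. I'm lowering and advancing in small steps, by feel.

Request:
servo_tool([
  [0, 0.0005, 0.001, 0.001, 0],
  [0, 0.0005, 0.001, 0.001, 0],
  [0, 0, 0.001, 0.001, 0],
  [0, 0, 0, 0, 0],
  [0, 0, 0, 0, 0],
])

```text
t: 15.87
position: [0.4905, -0.2272, 0.1636]
tcp_rot: [-1.875, -2.238, 0.364]
force: [-0.9, -0.6, -3.3]
finger_gap: 0.0156
grip_force: 40.0
```

```bash
python3 tip.py 6,1.5,0 3,1,0
```

```text
t 15.87 TCP [ 0.4905 -0.2272  0.1636] tip: short of wall 10.7 y -0.7 h over lip 2.1 | tilt 18.2 yaw -0.35 roll_z -0.0054 F riser [-1.  -0.5 -3.3] tq [-0.01 -0.21 -0.03] gap 0.0156 q [-0.39  0.28  1.88 -0.18  1.25 -0.49]
6,1.5,0 tool delta mm [ 0.7  4.6 -0.9] world [ 0.004  0.001 -0.001]
3,1,0 tool delta mm [ 0.7  7.6 -1.4] world [ 0.007  0.002 -0.001]
```

Request:
servo_tool([
  [0, 0.0003, 0.0015, -0.0003, 0],
  [0, 0.0003, 0.0015, -0.0003, 0],
  [0, 0, 0.0015, -0.0003, 0],
  [0, 0, 0, 0, 0],
  [0, 0, 0, 0, 0],
])

```text
t: 16.28
position: [0.4951, -0.2258, 0.1632]
tcp_rot: [-1.875, -2.239, 0.363]
force: [0.2, 0.4, -2.8]
finger_gap: 0.0156
grip_force: 40.0
```

```bash
python3 tip.py 3,1,0 0,0.5,0
```

```text
t 16.28 TCP [ 0.4951 -0.2258  0.1632] tip: short of wall 5.9 y -0.2 h over lip 1.7 | tilt 18.17 yaw -0.35 roll_z -0.0055 F riser [ 0.3  0.3 -2.8] tq [ 0.01 -0.23 -0.  ] gap 0.0156 q [-0.39  0.29  1.87 -0.18  1.25 -0.48]
3,1,0 tool delta mm [ 0.2  3.  -0.2] world [ 0.003  0.001 -0.001]
0,0.5,0 tool delta mm [ 0.2  6.  -0.7] world [ 0.006  0.001 -0.001]
```

Request:
servo_tool([
  [0, 0, 0.001, 0, 0],
  [0, 0, 0.001, 0, 0],
  [0, 0, 0.001, -0.0002, 0],
  [0, 0, 0, 0, 0],
])

```text
t: 16.62
position: [0.498, -0.2253, 0.1624]
tcp_rot: [-1.875, -2.239, 0.363]
force: [-0.6, -0.2, -2.3]
finger_gap: 0.0155
grip_force: 40.0
```

Request:
servo_tool([
  [0, 0, 0.0007, -0.0002, 0],
  [0, 0, 0.0003, -0.0001, 0],
  [0, 0, 0, 0, 0],
])

```text
t: 16.87
position: [0.4989, -0.2251, 0.1624]
tcp_rot: [-1.875, -2.239, 0.363]
force: [-0.1, 0.8, -2.9]
finger_gap: 0.016
grip_force: 40.0
```

```bash
python3 tip.py 0,0.5,0
```

```text
t 16.87 TCP [ 0.4989 -0.2251  0.1624] tip: short of wall 2.0 y -0.2 h over lip 1.0 | tilt 18.17 yaw -0.36 roll_z -0.0056 F riser [ 0.1  0.8 -2.9] tq [-0.03 -0.27 -0.01] gap 0.016 q [-0.38  0.3   1.86 -0.18  1.25 -0.48]
0,0.5,0 tool delta mm [ 0.2  2.  -0.2] world [ 0.002  0.001 -0.   ]
```

Request:
servo_tool([
  [0, 0, 0.0007, -0.0001, 0],
  [0, 0, 0, 0, 0],
])

```text
t: 17.03
position: [0.4994, -0.2251, 0.1623]
tcp_rot: [-1.875, -2.238, 0.364]
force: [-1.1, -0.9, -2.3]
finger_gap: 0.0157
grip_force: 40.0
```

Request:
servo_tool([
  [0, 0, 0.0007, -0.0001, 0],
  [0, 0, 0, 0, 0],
])

```text
t: 17.2
position: [0.4997, -0.225, 0.1621]
tcp_rot: [-1.874, -2.238, 0.365]
force: [-2.2, -0.6, -1.0]
finger_gap: 0.0157
grip_force: 40.2
```

Request:
servo_tool([
  [0, 0, 0.0007, -0.0001, 0],
  [0, 0, 0, 0, 0],
])

```text
t: 17.37
position: [0.4999, -0.225, 0.1621]
tcp_rot: [-1.873, -2.237, 0.366]
force: [-5.0, -2.7, 0.3]
finger_gap: 0.0157
grip_force: 40.3
```

Touched the back wall at 5 N. Tilt is 18° with the tip on the lip, so the tongue is seated. Now I back off slightly, then loosen the fingers a little at a time while following the board's arc, so gravity lowers it gently.

Request:
servo_tool([
  [0, 0, -0.0005, 0, 0],
  [0, 0, 0, 0, 0],
], force=15)

```text
t: 17.53
position: [0.4998, -0.225, 0.1621]
tcp_rot: [-1.874, -2.238, 0.365]
force: [-4.0, -1.7, -1.8]
finger_gap: 0.0156
grip_force: 16.4
```

Request:
servo_tool([
  [0.19, 0, 0, 0, 0],
  [0.195, 0, -0.0005, 0, 0],
  [0.2, 0, -0.001, 0.0005, 0],
  [0.205, 0, -0.001, 0.001, 0],
  [0.205, 0, 0, 0, 0],
])

```text
t: 17.95
position: [0.4976, -0.2253, 0.1615]
tcp_rot: [-1.875, -2.239, 0.363]
force: [-1.3, -0.5, -0.4]
finger_gap: 0.0182
grip_force: 0.9
```

```bash
python3 tip.py; python3 look.py; cp $(ls -t pics/l_side* | head -1) pics/v2.png
```

```text
t 17.95 TCP [ 0.4976 -0.2253  0.1615] tip: short of wall 3.3 y -0.1 h over lip 0.1 | tilt 18.16 yaw -0.36 roll_z -0.0056 F riser [-1.4 -0.2 -0.4] tq [-0.11  0.15  0.02] gap 0.0182 q [-0.38  0.3   1.87 -0.18  1.25 -0.48]
top pale 1019 y [-98.5 100.5] x [-136.1  -26.2] blue 29 y [32.1 60.3]
plane slopes deg [-12.95  -0.05] z at q=(-60,0) 88.3 695
side pale 2399 y [-100.6   89.3] x [-138.8  -39. ] blue 427 y [-60.9  34.2]
plane slopes deg [-11.36   0.51] z at q=(-60,0) 89.4 1592
```

View pics/v2.png

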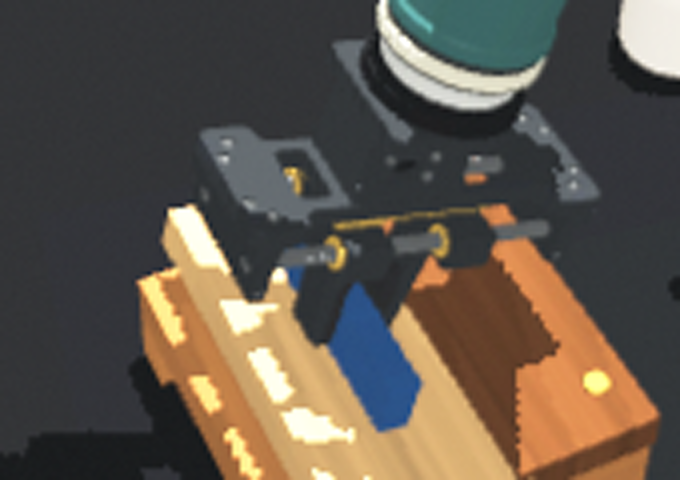

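The board has come down to about 12.5° and is lowering smoothly, with forces around 1 N. Continuing.

Request:
servo_tool([
  [0.21, 0, -0.001, 0.0008, 0],
  [0.217, 0, -0.001, 0.001, 0],
  [0.223, 0, -0.001, 0.001, 0],
  [0.23, 0, -0.001, 0.001, 0],
  [0.23, 0, 0, 0, 0],
])

```text
t: 18.47
position: [0.4926, -0.2262, 0.1589]
tcp_rot: [-1.875, -2.239, 0.363]
force: [-1.1, -0.9, -1.3]
finger_gap: 0.0205
grip_force: 1.6
```

```bash
python3 tip.py; python3 look.py
```

```text
t 18.47 TCP [ 0.4926 -0.2262  0.1589] tip: short of wall 8.4 y -0.1 h over lip -2.5 | tilt 18.16 yaw -0.36 roll_z -0.0055 F riser [-1.2 -0.7 -1.3] tq [-0.01 -0.04 -0.02] gap 0.0205 q [-0.39  0.29  1.88 -0.18  1.24 -0.48]
top pale 1065 y [-98.2 100.5] x [-136.8  -26.2] blue 22 y [34.9 60.6]
plane slopes deg [-4.58  0.03] z at q=(-60,0) 83.4 729
side pale 2593 y [-100.6   84.3] x [-140.1  -38.3] blue 393 y [-60.8  38.3]
plane slopes deg [-3.65  0.26] z at q=(-60,0) 84.3 1882
```

Request:
servo_tool([
  [0.235, 0, -0.001, 0.0005, 0],
  [0.245, 0, -0.001, 0.0005, 0],
  [0.255, 0, -0.0005, 0.0005, 0],
  [0.265, 0, 0, 0, 0],
  [0.275, 0, 0, 0, 0],
  [0.275, 0, 0, 0, 0],
])

```text
t: 19.07
position: [0.4902, -0.2268, 0.1588]
tcp_rot: [-1.876, -2.239, 0.363]
force: [-0.2, -0.0, 0.5]
finger_gap: 0.0238
grip_force: 0.0
```

```bash
python3 tip.py; python3 look.py; cp $(ls -t pics/l_side* | head -1) pics/v3.png
```

```text
t 19.07 TCP [ 0.4902 -0.2268  0.1588] tip: short of wall 10.8 y -0.3 h over lip -2.7 | tilt 18.14 yaw -0.36 roll_z -0.0059 F riser [-0.2  0.   0.5] tq [-0.08 -0.1  -0.04] gap 0.0238 q [-0.39  0.29  1.88 -0.18  1.24 -0.48]
top pale 1063 y [-97.4 100.2] x [-137.3  -26.1] blue 19 y [31.  60.4]
plane slopes deg [-0.87 -0.01] z at q=(-60,0) 80.9 719
side pale 2620 y [-100.7   79.8] x [-140.2  -38.1] blue 382 y [-60.6  41.4]
plane slopes deg [ 0.06 -0.01] z at q=(-60,0) 81.8 2012
```

View pics/v3.png

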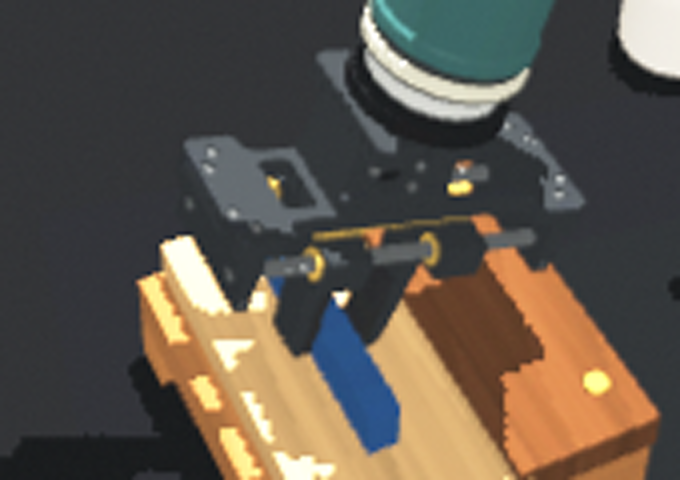

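The board lies flat: slope about 0°, top at 82 mm, no force. I'm withdrawing along the finger axis without opening further at first.

Request:
servo_tool([
  [0.275, 0, 0, -0.003, 0],
  [0.275, 0, 0, -0.006, 0],
  [0.28, 0, 0, -0.01, 0],
  [0.3, 0, 0, -0.015, 0],
  [0.4, 0, 0, -0.02, 0],
  [0.5, 0, 0, -0.03, 0],
  [0.5, 0, -0.02, -0.035, 0],
  [0.5, 0, -0.035, -0.02, 0],
  [0.5, 0, -0.035, -0.02, 0],
  [0.5, 0, 0, 0, 0],
])

```text
t: 20.0
position: [0.4539, -0.2335, 0.3462]
tcp_rot: [-1.885, -2.245, 0.363]
force: [0.7, -0.5, 0.5]
finger_gap: 0.0436
grip_force: 0.0
```

```bash
python3 tip.py
cat > fin.py <<'E'
from h import *
c0=np.array([.5633,-.2138]); t=np.radians(10.4); Rz=np.array([[np.cos(t),-np.sin(t)],[np.sin(t),np.cos(t)]])
for n in("top","side"):
    s=arm.snapshot(n); P=pts(s); q=(P[...,:2]-c0)@Rz*1000; z=P[...,2]*1000
    b=blue(s["image"])&(abs(q[...,1])<130)&(q[...,0]>-170)&(q[...,0]<0)&(z>106)&(z<120)
    r=cv2.minAreaRect(q[b].astype(np.float32)); print(n,"strip",np.round(r[0],1),np.round(r[1],1),round(r[2],2),"z",np.median(z[b]).round(1))
    m=(abs(q[...,1])<110)&(abs(q[...,1])>66)&(z>76)&(z<88)&(q[...,0]<-50)&(q[...,0]>-160)
    A=np.c_[q[m],np.ones(m.sum())]; k=np.linalg.lstsq(A,z[m],rcond=None)[0]
    print("top plane slope deg",np.degrees(k[:2]).round(2),"z",np.median(z[m]).round(1),"x",np.percentile(q[m][:,0],[1,99]).round(1),"y",np.percentile(q[m][:,1],[1,99]).round(1))
    rm=(z<63)&(z>57)&(abs(q[...,1])<105)&(q[...,0]<-130)&(q[...,0]>-220); print("riser front x",np.percentile(q[rm][:,0],[1]).round(1),"y",np.percentile(q[rm][:,1],[1,99]).round(1))
    im=s["image"][150:270,280:410] if n=="top" else s["image"][200:320,180:350]
    cv2.imwrite("pics/f_%s.png"%n,cv2.resize(im[...,::-1],(390,300)))
cv2.imwrite("pics/final.png",np.hstack([cv2.imread("pics/f_top.png"),cv2.imread("pics/f_side.png")]))
E
python3 fin.py
```

```text
t 20.0 TCP [ 0.4539 -0.2335  0.3462] tip: short of wall 47.1 y -1.1 h over lip 185.0 | tilt 17.75 yaw -0.56 roll_z -0.0131 F riser [ 0.6 -0.6  0.5] tq [-0.01 -0.14  0.03] gap 0.0436 q [-0.43  0.06  1.78 -0.18  1.55 -0.57]
top strip [-89.3   9.2] [ 11.2 103.9] 0.33 z 111.2
top plane slope deg [-0.23 -0.03] z 81.5 x [-137.7  -50.6] y [-89.7 100.5]
riser front x [-151.9] y [-42.4  99.5]
side strip [-92.9  -2.6] [ 16.  117.6] 0.78 z 111.6
top plane slope deg [-0.05  0.  ] z 81.8 x [-139.6  -51.3] y [-100.6  100. ]
riser front x [-153.6] y [-99.6  97.1]
```

View pics/final.png

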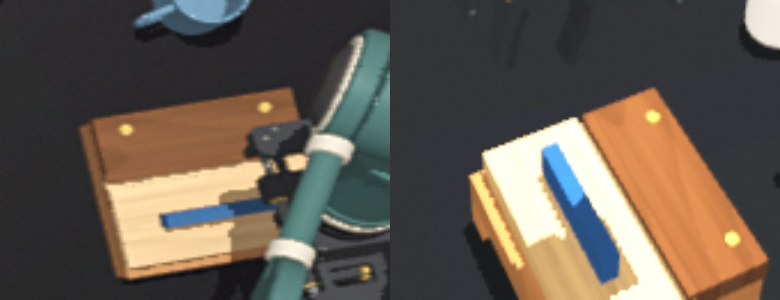

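The final views show the board flat against the rear board, top at 82 mm, ends flush within about 1 mm, parallel within 1°, and the gripper clear. Handing in.

```bash
python3 -c "
from cell import arm
print(arm.close_job())"
```

```text
the job is handed in; nothing more can be done
None
```

I handed the job in at about 20 s with the board flat and seated in the joint, ends flush within about 1 mm and the gripper clear; wrist forces while fitting it stayed around 5 N, but no verdict came back, and the joint's lock and the mug, bowl and jar positions were not measured afterwards.

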